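Stage a carrier at a curing box and hold its sprung hatch just under balance

TASK

Slide the carrier plate along the bench, flat and with the freshly glued cover undisturbed in its nest, up against the guide rail in front of the small curing box: cover end towards the box, edge along the rail, tab end level with the rail's front end. Let go of it, lift the box's sprung hatch by its bar past the balance point, to where the springs carry it, then ease it back until it only just wants to fall shut, and finish there, still holding the bar: I will push the carrier in, and the hatch has to drop shut by itself when you let go. Never lift the carrier off the bench, and leave the other things where they stand.

Things in the scene. Friction and masses are not known exactly. Their poses are not given: they have to be found in the camera images.
- curing_box: Fixed curing box, grey steel, 150 mm wide (y), 110 mm high, with a white sloping hatch with amber window. Origin on the bench straight under the hinge axis, mid-width; +x to the back of the box, -x out of its front, y along the hinge, z up. The closed hatch's upright front skirt stands at x = -156 mm and swings forward 32 mm as it rises; a carrier in place stays clear of it.
- hatch (a joint): Hatch angle, rad: 0 closed (start), 1.42 open at its stop; its front edge rises. Weight against torsion springs: below the balance point at 1.05 rad (60 degrees) it falls shut by itself, above it it swings open by itself. Raising it takes up to 2 N at the bar; within 0.2 rad of balance it pulls less than 1.2 N either way. Lightly damped.
- hatch_hinge (a point): Middle of the hinge axis, fixed to the box, 112 mm above the bench; axes as those of the box.
- hatch_bar (a point): The hatch's handle: round steel bar, 12 mm thick, 92 mm clear between its posts, along y, 38 mm above the hatch (32 mm clear); the hatch ends 32 mm beyond it. Origin mid-bar; axes as the box's when closed, turning with the hatch. Runs on a 133.5 mm circle about the hinge: closed, level with the hinge (113 mm high); at balance 228 mm high, 66 mm in front of the hinge.
- lane_mid (a point): Point on the bench in front of the box, where the carrier's origin lies when it is in place; axes as the box (x into the box, y to its left). The guide rail, an aluminium bar 12 mm high, 14 mm wide, lies to its left along x: inner face at y = +50 mm, from x = +81 mm to its front end at x = -50 mm.
- carrier: Loose flat aluminium plate, 100 x 100 x 6 mm, about 0.35 kg. Origin at the centre of its underside; the +x end goes to the box first. At the -x end, on the middle line, an upright grip tab: 24 mm long (x), 8 mm thick (y), top 48 mm above the bench, centred at x = -36 mm. Strips 5 mm high on the plate make the nest of the cover, centred at x = +18 mm.
- cover: Moulded grey cover, a rounded box 52 (x) x 88 (y) x 24 mm, 0.045 kg, lying loose in the carrier's nest with 2 mm play. Origin at the centre of its underside, which is 6 mm above the bench.
- stack_bin: Bystander: open yellow small-parts bin with screws, 130 x 111 x 60 mm, standing to the right of the box. Origin at the centre of its underside.
- threadlock: Bystander: small red bottle with a white pointed cap, 34 mm wide, 98 mm high, standing between the carrier and the bin. Origin under it.
- cup_part: Bystander: turned metal cup, 36 mm across, 43 mm high, standing between the carrier and the bin. Origin at the centre of its underside.

How it is judged:
On the way, in this order (a step that is already met when the one before it is completed fails the run):
1. the carrier lies flat and released along the guide rail, cover end towards the box, its tab end level with the rail's front end, the hatch still closed (x of carrier in the frame of lane_mid between -0.01 and 0.01 m and y of carrier in the frame of lane_mid between -0.005 and 0.004 m and angle between the x axis of carrier and the x axis of lane_mid, either way round below 0.1 rad and height (world z) of carrier below 0.004 m and contact force between the fingers and carrier below 0.1 N and value of joint hatch below 0.1 rad and x of cover in the frame of lane_mid above 0 m), for 0.2 s.
2. the hatch is held by its bar past the balance point (value of joint hatch above 1.09 rad and contact force between the fingers and hatch_c0 above 0.2 N), for 0.1 s.
At the end, for the whole second after the job is handed in: The hatch is held still by the fingers on its bar at 0.82 to 1.03 rad (balance 1.05); the carrier lies untouched with its edge within 5 mm of the rail, within 10 mm of level with the rail's end and 0.1 rad of parallel, cover end towards the box, the cover within 6 mm of its place (value of joint hatch between 0.82 and 1.03 rad and velocity of joint hatch between -0.05 and 0.05 rad/s and contact force between the fingers and hatch_c0 above 0.2 N and x of carrier in the frame of lane_mid between -0.01 and 0.01 m and y of carrier in the frame of lane_mid between -0.005 and 0.004 m and angle between the x axis of carrier and the x axis of lane_mid, either way round below 0.1 rad and height (world z) of carrier below 0.004 m and x of cover in the frame of carrier between 0.012 and 0.024 m and y of cover in the frame of carrier between -0.006 and 0.006 m and z of cover in the frame of carrier below 0.01 m and contact force between the fingers and carrier below 0.1 N and x of cover in the frame of lane_mid above 0 m); the arm keeps its last pose, push and grip.
It fails at once if the carrier is lifted off the bench (height (world z) of carrier above 0.01 m).
It fails at once if the carrier or its cover is tipped (angle between carrier's own z axis and vertical above 0.15 rad or angle between cover's own z axis and vertical above 0.25 rad).
It fails at once if one of the other things on the bench is shoved or knocked over (distance of any of stack_bin, threadlock, cup_part from where it was at the start of the episode above 0.02 m or angle between any of threadlock, cup_part's own z axis and vertical above 0.4 rad).
It also fails if it takes over 48 s, if anything falls off the work surface, if the arm or the gripper's body presses on something with over 40 N, if the wrist force passes 120 N, or if a joint passes its speed limit or range.

ROBOT

A 6-joint arm with a two-finger parallel gripper is mounted at the origin on a cart in front of the work surface, level with it; the furniture and walls round the work are solid. World frame = base frame: x ahead of the robot, y to its left, z up, the work surface at z = 0. Lengths are in m, angles in rad, forces in N, time in s.
With the tool pointing down it reaches from about 0.375 to 0.9 m from the base axis. Payload 3.1 kg.
Tool frame: the origin (TCP) lies at the very end of the fingers, on their centre line; the grasp point (between the pads) lies 19 mm behind it; z points along the fingers, y is the direction in which the jaws open and shut (so a half turn about z gives the same grasp; the last joint's range is limited). The gripper opens to 87 mm and grips with 3 to 60 N. Pads are 19 mm wide; open, the fingers measure 117 mm over their backs; the gripper's body (75 mm by 190 mm) begins 51 mm behind the grasp point.
Start: joints at [1.145, 0.527, 1.433, -0, 1.181, -0.178], TCP at [0.153, 0.606, 0.223] pointing down, gripper open.
Joint ranges: [-3.08, 3.08], [-0.75, 2.2], [0.22, 2.44], [-1.43, 4.57], [0, 2.65], [-2.85, 2.85]. Speed limits (rad/s): [2.79, 2.79, 3.14, 3.14, 3.14, 3.14].

INTERFACE

Orientations are given as a unit quaternion [x, y, z, w].
In Python, from rig import robot gives the robot as it stands.
- The arm moves only by the tool arm_command, never from a script. Its argument "targets" is a list of rows, each a list of 5 numbers: the shift along the tool's x, y, z in cm, then the turn about the tool's z in rad, then the finger opening in cm, from 0 to 8.7. In form: [[dx, dy, dz, spin, hand], ...]. A call has 1 to 5 rows; each row is the pose to reach, as a shift and turn from the pose commanded when the call began, along the tool's axes at that moment; what a row does not reach only later rows make up. A row lasts 1/8 s, in which the tool goes at most 62.5 mm and 10.7 degrees, less where a joint would pass 70% of its speed; a pose out of reach is approached as far as the arm can. A call with a gripper value outside its range is refused whole. The fingers move at their own pace and stop on an object; "newtons" is the grip in N (left out, the last holds). Time passes only in rows, so rows that repeat a pose let the fingers close. It gives the time, the measured TCP pose, the force and the opening at its end, in the units of the state.
- robot.get_obs(): the state, without advancing time (a new reading comes with each control period).
- robot.camera(name): name is "scene" or "top" or "wrist"; returns (picture, depth): 420x560x3 uint8, red, green, blue; 420x560 float32, m along the optical axis (not along the pixel's ray), 0 where there is no reading.
- robot.camera_model(name): a dict with "mtx" (3x3 intrinsics, pixels), "extrinsics" (4x4, takes a point from world to camera coordinates). Camera axes: x right, y up, looking along -z (the intrinsics and any distortion apply to the point x, -y, -z); pixel columns grow to the right and rows downward; lengths in m; the calibration is good to about 2 mm. A picture is of the moment at which its call begins: read the wrist's pose just before it. camera_model takes no time and is no camera call; for the wrist camera it gives the pose at the moment of the call.
- robot.hand_in(): hands the job in, once; it reports no verdict.
The state is a dict: "time": time; "q": joint angles; "joint_velocities": joint speeds; "joint_torque": joint torques, N m; "position": TCP position; "tool_rot": TCP orientation; "ft_force": force on the tool from outside, world axes, zero at the start; "moment": the same for the moment, N m; "grip_width": finger opening in m.
Only numpy, scipy, OpenCV 4.12 (cv2) and the standard library are available. Lean on these libraries where they do the work, as an engineer would, in place of code of your own. Each camera call takes 0.05 s, during which the arm holds its last target.

## Working session

There is one attempt and no reset: what is moved stays moved. The work goes in short steps, Python scripts to look and compute and a tool call to move; the robot and the scene stay as the last step left them, time stands still between calls to the robot, and variables do not carry over. Pictures are saved under pics/ and viewed, and the job is handed in when it is done.

Besides the shell and the picture viewer there is one more tool, called after "Request:" as name([rows], argument=value, ...), one row to a line, values as JSON. arm_command: Moves the arm, as the interface text tells. Its arguments: {"type":"object","properties":{"targets":{"type":"array","items":{"type":"array","items":{"type":"number"}}},"newtons":{"type":"number"}},"required":["targets"]}

```bash
mkdir -p pics; ls; cat > h.py <<'E'
from rig import robot
import numpy as np, cv2
def snap(n,f):
    m=robot.camera_model(n); p,d=robot.camera(n)
    cv2.imwrite('pics/%s.png'%f,p[:,:,::-1]); np.savez('pics/%s.npz'%f,p=p,d=d,K=np.array(m['mtx']),E=np.array(m['extrinsics']))
def W(f,u,v,z=None):
    a=np.load('pics/%s.npz'%f); K,E=a['K'],a['E']; 
    r=np.linalg.inv(K)@[u,v,1.]; r=np.array([r[0],-r[1],-1.])
    C=np.linalg.inv(E); o=C[:3,3]; w=C[:3,:3]@r
    t=a['d'][int(round(v)),int(round(u))] if z is None else (z-o[2])/w[2]
    return o+t*w
def crop(f,x,y,w,h,s,g):
    a=cv2.imread('pics/%s.png'%f)[y:y+h,x:x+w]; cv2.imwrite('pics/%s.png'%g,cv2.resize(a,None,fx=s,fy=s,interpolation=cv2.INTER_CUBIC))
E
python3 - <<'E'
from h import *
for n in ('scene','top'): snap(n,n+'1')
o=robot.get_obs(); print(o)
print(robot.camera_model('top'))
E
```

```text
pics
{'time': 0.1, 'q': array([ 1.14547934e+00,  5.28381810e-01,  1.43373096e+00, -2.50640269e-05,
        1.18137218e+00, -1.78483861e-01]), 'joint_velocities': array([ 4.31980594e-04, -2.30901866e-03, -7.88988151e-04,  4.50461172e-05,
       -3.50820000e-04, -2.70898957e-04]), 'joint_torque': array([-7.56963836e-04, -4.40987313e+01, -1.77150071e+01,  6.34406693e-02,
        5.34453650e-02, -4.80991196e-05]), 'position': array([0.15241385, 0.60548262, 0.22167792]), 'tool_rot': array([ 1.23098707e-01,  9.92393981e-01, -9.06803549e-04, -2.70258356e-04]), 'ft_force': array([-0.76935905, -0.55003288, -0.80925905]), 'moment': array([ 0.01178603, -0.02567131, -0.01068437]), 'grip_width': 0.08706858945465139}
{'mtx': array([[502.76406349,   0.        , 279.46988934],
       [  0.        , 502.76406349, 212.20279377],
       [  0.        ,   0.        ,   1.        ]]), 'extrinsics': array([[ 0.0204325 , -0.99979049,  0.00121878,  0.15901186],
       [ 0.98277907,  0.02030874,  0.18366507, -0.56996381],
       [-0.18365134, -0.00255494,  0.98298813, -0.83033878],
       [ 0.        ,  0.        ,  0.        ,  1.        ]])}
```

View pics/scene1.png

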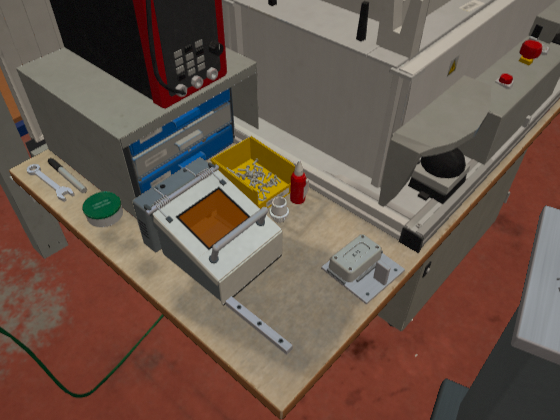

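View pics/top1.png

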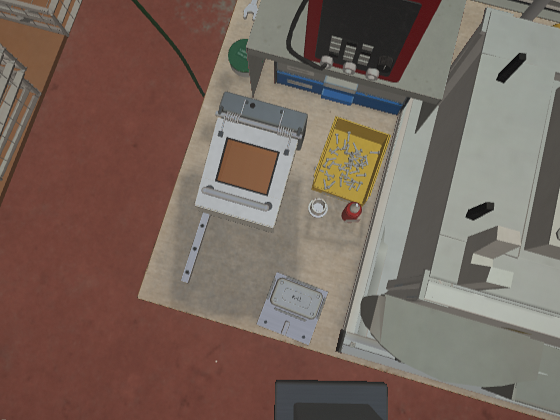

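```bash
python3 - <<'E'
from h import *
crop('top1',170,80,230,270,3,'c1')
crop('top1',170,195,180,160,4.4,'c2')
E
```

```text
(no output)
```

View pics/c2.png

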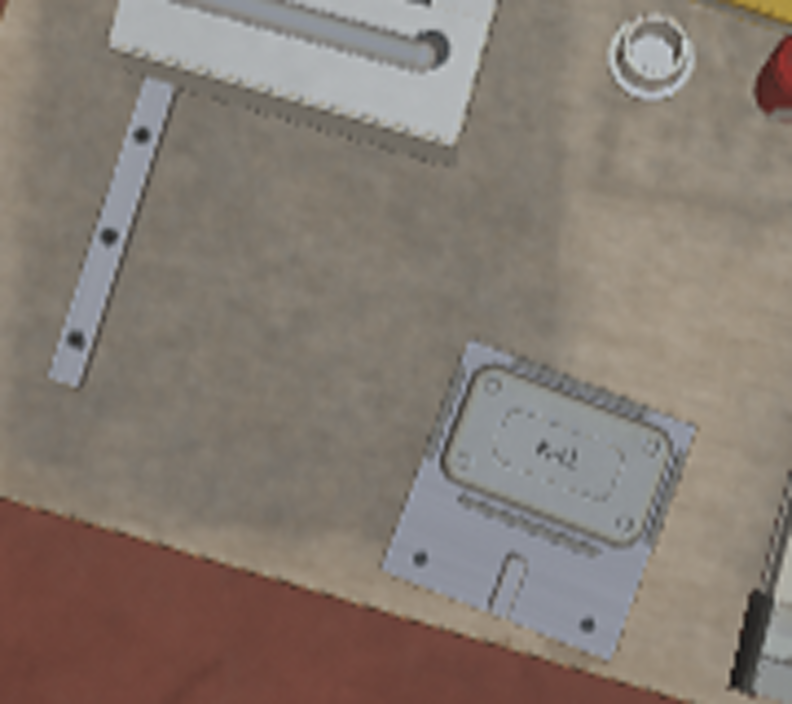

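View pics/c1.png

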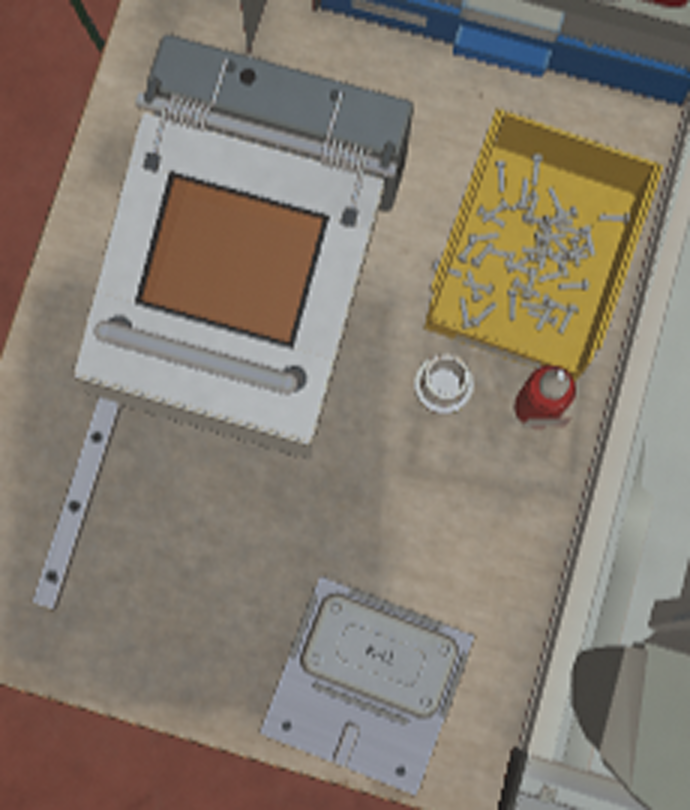

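```bash
python3 - <<'E'
from h import *
P=lambda u,v,z:W('top1',170+u/4.4,195+v/4.4,z)
c=[P(470,342,.006),P(695,428,.006),P(612,660,.006),P(384,570,.006)]
for p in c: print(p.round(4))
print('edges',[np.linalg.norm(c[i]-c[(i+1)%4]).round(4) for i in range(4)])
C=sum(c)/4; ax=(c[0]+c[1]-c[2]-c[3]); yaw=np.arctan2(ax[1],ax[0]); print('car',C,yaw)
r=[P(50,378,.012),P(82,388,.012),P(176,92,.012),P(147,80,.012)]
for p in r: print('rail',p.round(4))
for a,b in ((1,2),(0,3)):
  d=r[b]-r[a]; print(np.arctan2(d[1],d[0]),np.linalg.norm(d))
for s in [(141,134),(109,236),(76,340)]: print('screw',P(*s,.012).round(4))
Q=lambda u,v,z=None:W('top1',170+u/3,80+v/3,z)
for n,u,v in (('barL',118,330),('barR',295,378),('frontL',77,376),('frontR',308,444)): print(n,Q(u,v).round(4))
for n,u,v in (('barmid',206,353),): print(n,Q(u,v).round(4),Q(u,v,.119).round(4))
print('tab',P(517,560,.048),P(505,612,.048), 'cup',Q(445,385),'bot',Q(560,378))
print('edge',P(0,498,0),P(660,695,0))
E
```

```text
[0.4638 0.1733 0.006 ]
[0.4307 0.0807 0.006 ]
[0.3381 0.1137 0.006 ]
[0.3715 0.2061 0.006 ]
edges [np.float64(0.0984), np.float64(0.0983), np.float64(0.0982), np.float64(0.0979)]
car [0.40102655 0.14345115 0.006     ] -0.3418502914567263
rail [0.4453 0.3441 0.012 ]
rail [0.4415 0.3308 0.012 ]
rail [0.5646 0.2982 0.012 ]
rail [0.5695 0.3105 0.012 ]
-0.25919286434826433 0.1273595781105918
-0.2638727459085625 0.12862812502354293
screw [0.5466 0.3119 0.012 ]
screw [0.5038 0.323  0.012 ]
screw [0.4609 0.3343 0.012 ]
barL [0.5883 0.2856 0.1211]
barR [0.5646 0.1889 0.1164]
frontL [0.5732 0.3162 0.066 ]
frontR [0.5369 0.1818 0.0619]
barmid [0.5765 0.2374 0.1212] [0.5769 0.2375 0.119 ]
tab [0.37781075 0.15319911 0.048     ] [0.35820734 0.15746409 0.048     ] cup [0.5824527  0.09956488 0.01430351] bot [0.57078553 0.0423752  0.10054503]
edge [0.39680035 0.36406008 0.        ] [0.32443781 0.09390057 0.        ]
```

```bash
python3 - <<'E'
from h import *
for f in ('top1','scene1'):
    a=np.load('pics/%s.npz'%f); K,E=a['K'],a['E'];d=a['d']
    v,u=np.mgrid[:420,:560]; r=np.stack([(u-K[0,2])/K[0,0],-(v-K[1,2])/K[1,1],-np.ones_like(u,float)],-1)*d[...,None]
    C=np.linalg.inv(E); w=r@C[:3,:3].T+C[:3,3]; np.save('pics/%s_w.npy'%f,w)
    ok=d>0
    xs=np.arange(.26,.66,.02); ys=np.arange(.42,-.16,-.02)
    print(f); print('x\\y  '+' '.join('%4d'%(y*1000) for y in ys))
    for x in xs[::-1]:
        row=[]
        for y in ys:
            m=ok&(abs(w[...,0]-x)<.01)&(abs(w[...,1]-y)<.01)
            row.append('%4d'%(w[...,2][m].max()*1000) if m.any() else '   .')
        print('%4d '%(x*1000)+' '.join(row))
E
```

```text
top1
x\y   420  399  379  359  339  319  299  279  259  239  219  199  179  159  139  119   99   79   59   39   19    0  -20  -40  -60  -80 -100 -120 -140
 640    .    .    .    4    4    4   94   98   97  100  101  102  107  107    5   60   63   23   23   26   25   65   46   45  287  290  290  291  292
 620    .    .    1    5    5    4   90   93   93   94   96   97   99  101    6   60   61   29   13   27   61   62   46   44  289  291  291  292  292
 600    .    .    4    4    5   77  123  120   90   88   91   91   93   95    5   21   46   29   28   28   63   61   47   46  290  290  292  292  292
 580    .    .    6    4    4   76  123  122  122  122  122  119   96   88    5   48   47   44   76  102   64   47   46   44  289  291  292  292  292
 560    .   -2    5    5    5   16   72   76   78  120  122  123  118    5    5   18   44   20   69   96   63   46   45  288  290  291  291  292  292
 540    .    2    4    4    4   17   15    5    4   66   74   76   76    4    5    4    5    4    4    4   41   46   45  289  291  314  292  292  293
 520    .    4    3    4    6   16   12    4 
[... 4511 characters left out ...]
    .    .    .    1    0    7    7    2   16   43   43  193  193  192  192  193  193  194  194  195
 320    .    .    .    .    .    .    .    .    .    .    .    .    .    .    .   -4    1    1   42   42   42  191  192  191  191  191  193  194  194
 300    .    .    .    .    .    .    .    .    .    .    .    .    .    .    .    .    .    .    .   -2    0    0   40   42  190  190  191  192  193
 280    .    .    .    .    .    .    .    .    .    .    .    .    .    .    .    .    .    .    .    .    .    . -842    1    0   39   42   41   41
 260    .    .    .    .    .    .    .    .    .    .    .    .    .    .    .    .    .    .    .    .    .    . -849 -838 -844 -843 -843    2    0
```

```bash
python3 - <<'E'
from h import *
for f in ('top1','scene1'):
    w=np.load('pics/%s_w.npy'%f)
    print(f)
    for x in np.arange(.29,.46,.01):
        m=(abs(w[...,0]-x)<.005)&(w[...,2]>.07)&(w[...,2]<.4)&(w[...,1]<.1)&(w[...,1]>-.2)
        print(round(x,3),np.sort(w[...,1][m])[-3:].round(4),w[...,2][m][np.argsort(w[...,1][m])[-3:]].round(3))
    crop(f,*((340,270,120,80) if f=='top1' else (330,130,160,140)),5,'w_'+f)
E
```

```text
top1
0.29 [-0.1728 -0.1725 -0.1724] [0.118 0.085 0.133]
0.3 [-0.0822 -0.0813 -0.0793] [0.192 0.191 0.192]
0.31 [-0.0456 -0.0438 -0.0423] [0.19  0.192 0.192]
0.32 [-0.0217 -0.0203 -0.019 ] [0.192 0.192 0.192]
0.33 [-0.0037 -0.0032 -0.0022] [0.192 0.183 0.193]
0.34 [0.0117 0.0128 0.013 ] [0.194 0.192 0.18 ]
0.35 [0.0217 0.0225 0.0235] [0.189 0.193 0.19 ]
0.36 [0.0323 0.0331 0.0333] [0.194 0.19  0.183]
0.37 [0.0385 0.0389 0.0398] [0.189 0.184 0.18 ]
0.38 [0.0401 0.0403 0.0403] [0.157 0.167 0.175]
0.39 [0.0381 0.0382 0.0384] [0.155 0.146 0.165]
0.4 [0.0354 0.0357 0.0358] [0.165 0.15  0.141]
0.41 [0.0328 0.0328 0.0331] [0.168 0.143 0.153]
0.42 [0.0302 0.0302 0.0303] [0.162 0.119 0.129]
0.43 [-0.0068 -0.0067  0.0183] [0.279 0.279 0.171]
0.44 [-0.0093 -0.0092 -0.0089] [0.284 0.281 0.282]
0.45 [-0.0123 -0.0121 -0.0121] [0.284 0.28  0.28 ]
0.46 [-0.0227 -0.0224 -0.0214] [0.284 0.285 0.288]
scene1
0.29 [-0.1693 -0.1689 -0.1686] [0.073 0.125 0.091]
0.3 [-0.085  -0.0843 -0.0839] [0.072 0.181 0.187]
0.31 [-0.0425 -0.0424 -0.0404] [0.186 0.189 0.189]
0.32 [-0.0193 -0.0193 -0.0187] [0.188 0.19  0.178]
0.33 [-0.0003  0.0002  0.0002] [0.192 0.186 0.18 ]
0.34 [0.014  0.0145 0.0147] [0.178 0.191 0.192]
0.35 [0.0254 0.026  0.0261] [0.182 0.185 0.193]
0.36 [0.0346 0.0351 0.036 ] [0.189 0.19  0.183]
0.37 [0.041  0.041  0.0417] [0.183 0.185 0.177]
0.38 [0.043  0.0433 0.0438] [0.142 0.182 0.181]
0.39 [0.0415 0.0417 0.0422] [0.149 0.147 0.165]
0.4 [0.0386 0.0388 0.0389] [0.081 0.157 0.163]
0.41 [0.036  0.0367 0.0376] [0.151 0.119 0.076]
0.42 [0.0339 0.0339 0.0342] [0.125 0.15  0.115]
0.43 [0.0171 0.02   0.0276] [0.187 0.183 0.113]
0.44 [-0.0084 -0.0081 -0.007 ] [0.276 0.28  0.276]
0.45 [-0.0105 -0.0105 -0.0101] [0.278 0.28  0.276]
0.46 [-0.0189 -0.0188 -0.014 ] [0.282 0.285 0.277]
```

View pics/w_scene1.png

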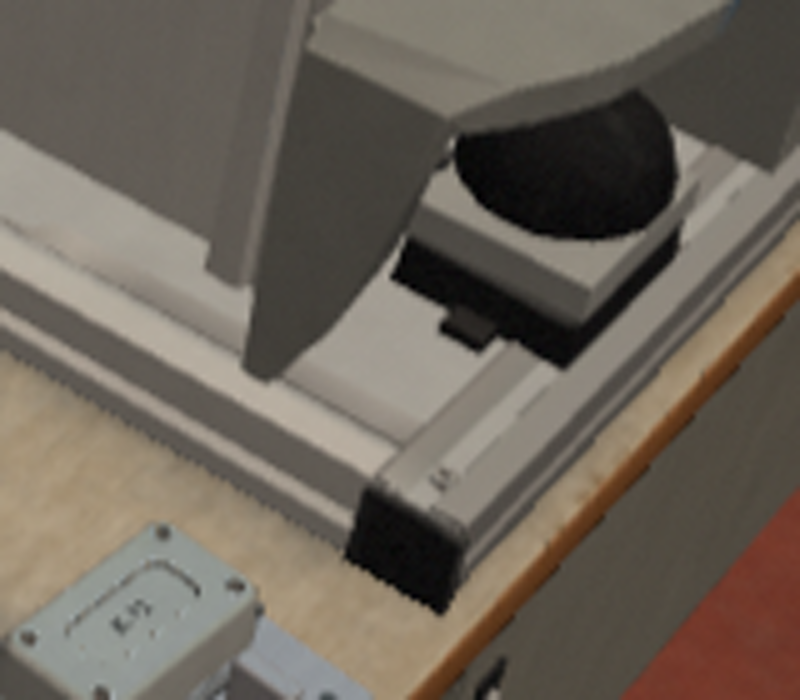

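```bash
cat >> h.py <<'E'
from scipy.spatial.transform import Rotation as R
def plan(x,y,z,yaw):
    o=robot.get_obs(); r=R.from_quat(o['tool_rot']); M=r.as_matrix()
    d=M.T@(np.array([x,y,z])-o['position'])*100
    ty=M[:,1]; cur=np.arctan2(-ty[0],ty[1]); s=-(yaw-cur)
    print('t',o['time'],'pos',o['position'].round(4),'yaw',cur.round(4),'F',o['ft_force'].round(2),'grip',round(o['grip_width'],4))
    print('row',d.round(2),'spin',round(s,3), 'tilt',M[2].round(4))
E
python3 - <<'E'
from h import *
plan(.367,.1555,.18,-.342)
E
```

```text
t 0.1 pos [0.1524 0.6055 0.2217] yaw -0.2468 F [-0.77 -0.55 -0.81] grip 0.0871
row [-31.8  -38.38   4.23] spin 0.095 tilt [ 3.0e-04 -1.9e-03 -1.0e+00]
```

Request:
arm_command([
  [-31.8,-38.4,4.2,0.095,6],
  [-31.8,-38.4,4.2,0.095,6],
  [-31.8,-38.4,4.2,0.095,6],
  [-31.8,-38.4,4.2,0.095,6],
  [-31.8,-38.4,4.2,0.095,6],
], newtons=20)

```text
time: 0.72
position: [0.2872, 0.3232, 0.1961]
tool_rot: [0.17, 0.985, 0.0, 0.0]
ft_force: [1.9, 0.3, -0.6]
grip_width: 0.0604
```

```bash
python3 - <<'E'
from h import *
plan(.367,.1555,.18,-.342)
E
```

```text
t 0.725 pos [0.2872 0.3232 0.1961] yaw -0.341 F [ 1.87  0.32 -0.63] grip 0.0604
row [-13.13 -13.14   1.62] spin 0.001 tilt [-4.e-04  2.e-04 -1.e+00]
```

Request:
arm_command([
  [-12.8,-12.8,1.6,0,6],
  [-12.8,-12.8,1.6,0,6],
  [-12.8,-12.8,1.6,0,6],
  [-12.8,-12.8,1.6,0,6],
  [-12.8,-12.8,1.6,0,6],
])

```text
time: 1.35
position: [0.3638, 0.1614, 0.1801]
tool_rot: [0.171, 0.985, -0.0, -0.001]
ft_force: [-0.4, -0.2, -0.2]
grip_width: 0.0599
```

```bash
python3 - <<'E'
from h import *
plan(.367,.1555,.18,-.342)
snap('wrist','wr1')
E
```

```text
t 1.35 pos [0.3638 0.1614 0.1801] yaw -0.3431 F [-0.45 -0.18 -0.18] grip 0.0599
row [-0.5  -0.45  0.01] spin -0.001 tilt [ 1.3e-03 -3.0e-04 -1.0e+00]
```

View pics/wr1.png

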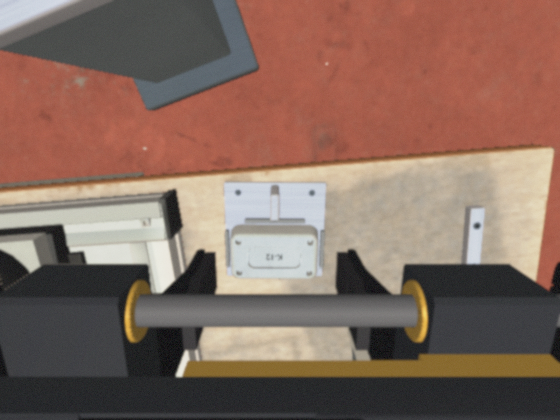

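```bash
python3 - <<'E'
from h import *
crop('wr1',215,175,125,110,6,'wc1')
E
```

```text
(no output)
```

View pics/wc1.png

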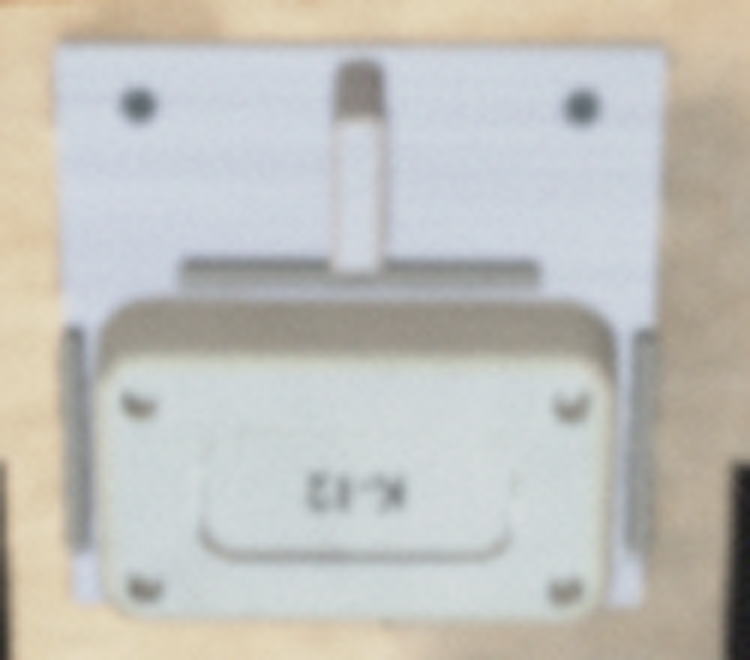

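```bash
python3 - <<'E'
from h import *
P=lambda u,v,z:W('wr1',215+(u+.5)/6-.5,175+(v+.5)/6-.5,z)
a,b,c,d=P(56,44,.006),P(664,48,.006),P(640,605,.006),P(74,603,.006)
c4=[a,b,c,d]
for p in c4: print(p.round(4))
print([np.linalg.norm(c4[i]-c4[(i+1)%4]).round(4) for i in range(4)])
e=b-a; print('yaw from rear edge',np.arctan2(-e[0],e[1]), 'centre',sum(c4)/4)
t=[P(334,118,.048),P(384,119,.048),P(382,270,.048),P(332,271,.048)]
for p in t: print(p.round(4))
print('tab',sum(t)/4)
e=t[2]+t[3]-t[0]-t[1]; print('tab yaw',np.arctan2(e[1],e[0]))
for s in ((138,106),(581,106)): print('screw',P(*s,.006))
E
```

```text
[0.3365 0.1182 0.006 ]
[0.3701 0.2103 0.006 ]
[0.4631 0.1767 0.006 ]
[0.4294 0.0839 0.006 ]
[np.float64(0.098), np.float64(0.0989), np.float64(0.0987), np.float64(0.0991)]
yaw from rear edge -0.3505852257944717 centre [0.39978048 0.14728214 0.006     ]
[0.3538 0.1602 0.048 ]
[0.3564 0.1669 0.048 ]
[0.3775 0.159  0.048 ]
[0.3752 0.1521 0.048 ]
tab [0.36572288 0.15957544 0.048     ]
tab yaw -0.35766166904730656
screw [0.35045264 0.12691026 0.006     ]
screw [0.37473585 0.19471219 0.006     ]
```

```bash
python3 - <<'E'
from h import *
plan(.366,.1588,.016,-.35)
E
```

```text
t 1.4 pos [0.3636 0.162  0.1802] yaw -0.3412 F [-0.14  0.5  -0.37] grip 0.0598
row [-0.35 -0.22 16.42] spin 0.009 tilt [ 1.e-03 -2.e-04 -1.e+00]
```

Request:
arm_command([
  [-0.35,-0.22,5,0.009,4],
  [-0.35,-0.22,10.5,0.009,4],
  [-0.35,-0.22,14,0.009,4],
  [-0.35,-0.22,16.2,0.009,4],
  [-0.35,-0.22,16.2,0.009,4],
])

```text
time: 2.02
position: [0.3653, 0.1595, 0.0172]
tool_rot: [0.173, 0.985, -0.001, -0.002]
ft_force: [-0.6, 0.8, 1.1]
grip_width: 0.0401
```

```bash
python3 - <<'E'
from h import *
plan(.366,.1588,.016,-.35)
snap('wrist','wr2')
E
```

```text
t 2.025 pos [0.3653 0.1595 0.0172] yaw -0.3473 F [-0.58  0.75  1.13] grip 0.0401
row [-0.09 -0.04  0.12] spin 0.003 tilt [ 0.0034 -0.0017 -1.    ]
```

View pics/wr2.png

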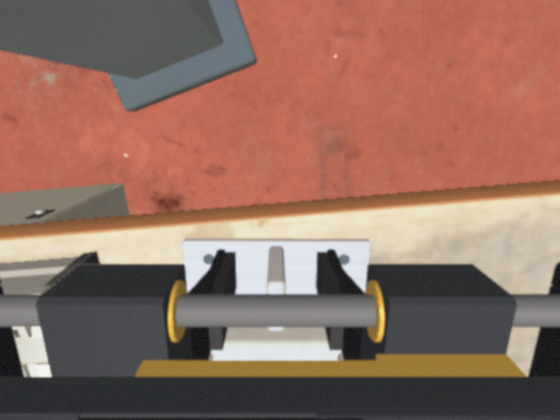

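Request:
arm_command([
  [0,0,0,0,0],
  [0,0,0,0,0],
  [0,0,0,0,0],
  [0,0,0,0,0],
  [0,0,0,0,0],
], newtons=15)

```text
time: 2.7
position: [0.3673, 0.1583, 0.0187]
tool_rot: [0.174, 0.985, 0.0, 0.001]
ft_force: [-0.5, 1.2, 4.7]
grip_width: 0.0077
```

```bash
python3 - <<'E'
from h import *
plan(.4423,.2789,.017,-.258)
snap('wrist','wr3')
E
```

```text
t 2.7 pos [0.3673 0.1583 0.0187] yaw -0.3503 F [-0.46  1.19  4.74] grip 0.0077
row [-2.91 13.91  0.18] spin -0.092 tilt [-1.1e-03  5.0e-04 -1.0e+00]
```

```bash
python3 - <<'E'
from h import *
plan(.4405,.272,.018,-.258)
E
```

```text
t 2.75 pos [0.3673 0.1582 0.0187] yaw -0.3502 F [-0.07  1.08  6.15] grip 0.0079
row [-2.98 13.2   0.08] spin -0.092 tilt [-1.1e-03  5.0e-04 -1.0e+00]
```

View pics/wr3.png

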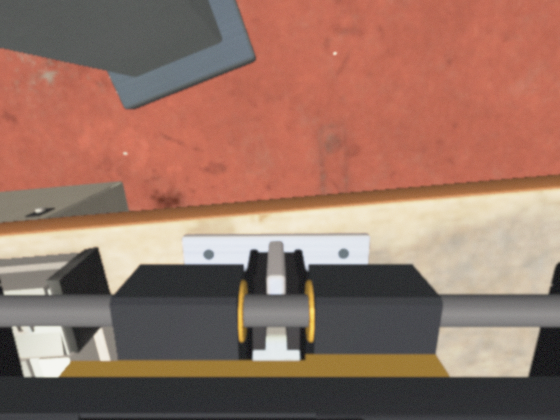

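Request:
arm_command([
  [-0.2,1.2,-0.1,0,0],
  [-0.8,3.5,-0.1,-0.02,0],
  [-1.4,6.3,-0.1,-0.045,0],
  [-2.1,9.3,-0.1,-0.07,0],
  [-2.7,11.7,-0.1,-0.085,0],
])

```text
time: 3.38
position: [0.4326, 0.2601, 0.0189]
tool_rot: [0.132, 0.991, -0.0, -0.0]
ft_force: [-0.5, -1.3, -3.4]
grip_width: 0.008
```

```bash
python3 - <<'E'
from h import *
plan(.4405,.272,.018,-.258)
E
```

```text
t 3.375 pos [0.4326 0.2601 0.0189] yaw -0.2652 F [-0.46 -1.31 -3.4 ] grip 0.008
row [-0.45  1.36  0.09] spin -0.007 tilt [ 9.e-04 -6.e-04 -1.e+00]
```

Request:
arm_command([
  [-0.3,0.8,0.05,-0.007,0],
  [-0.4,1.2,0.06,-0.007,0],
  [-0.4,1.3,0.06,-0.007,0],
  [-0.4,1.3,0.06,-0.007,0],
])

```text
time: 3.88
position: [0.4386, 0.2694, 0.0188]
tool_rot: [0.129, 0.992, -0.001, -0.001]
ft_force: [-2.7, -4.9, 3.9]
grip_width: 0.0077
```

```bash
python3 - <<'E'
from h import *
plan(.4405,.272,.018,-.258)
snap('top','top2')
crop('top2',160,195,180,130,4.4,'t2c')
snap('wrist','wr4')
E
```

```text
t 3.875 pos [0.4386 0.2694 0.0188] yaw -0.2594 F [-2.65 -4.91  3.89] grip 0.0077
row [-0.12  0.3   0.07] spin -0.001 tilt [ 0.0018 -0.0015 -1.    ]
```

View pics/t2c.png

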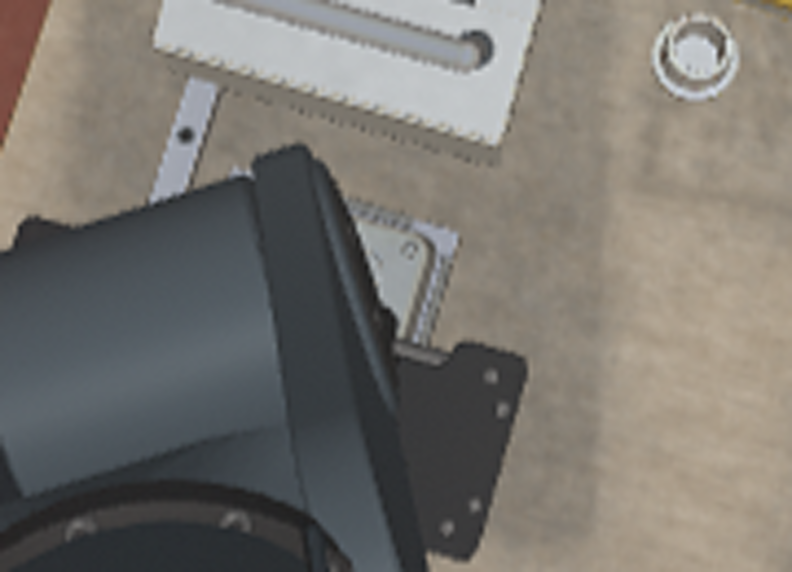

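View pics/wr4.png

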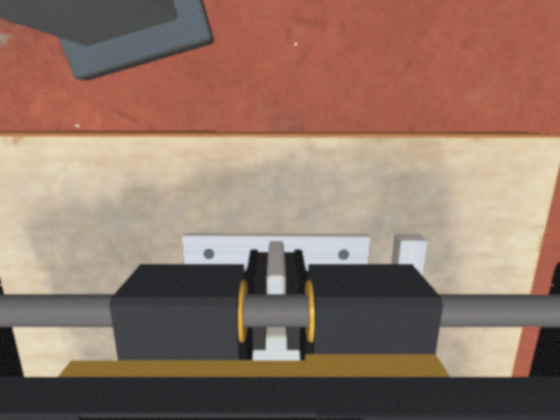

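```bash
python3 - <<'E'
from h import *
crop('wr4',330,215,120,70,6.6,'wc4')
E
```

```text
(no output)
```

View pics/wc4.png

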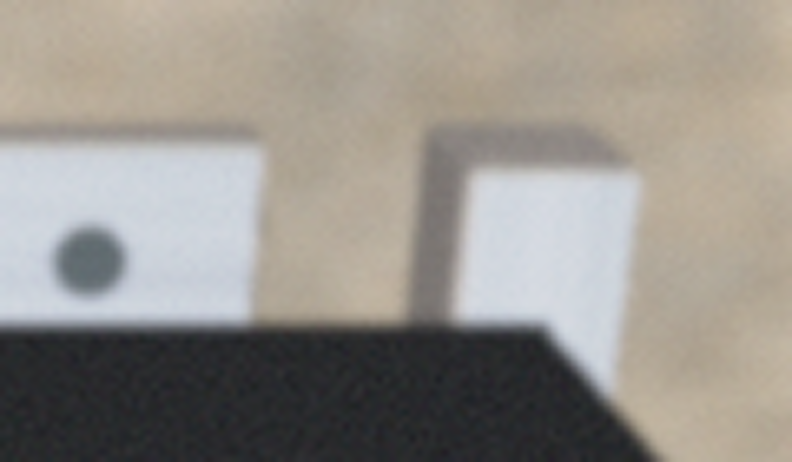

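```bash
python3 - <<'E'
from h import *
P=lambda u,v,z:W('wr4',330+(u+.5)/6.6-.5,215+(v+.5)/6.6-.5,z)
yaw=-.259; X=np.array([np.cos(yaw),np.sin(yaw),0]);Y=np.array([-X[1],X[0],0])
c=P(265,142,.006); c2=P(251,320,.006); r=P(428,126,0); r2=P(412,320,0); rt=P(468,168,.012); rt2=P(640,170,.012); rt3=P(456,320,.012)
for n,p in zip('c c2 r r2 rt rt2 rt3'.split(),(c,c2,r,r2,rt,rt2,rt3)): print(n,((p-c)@X).round(4),((p-c)@Y).round(4),p.round(4))
e=c-c2; print(np.arctan2(-e[1],-e[0])); e=r-r2; print(np.arctan2(-e[1],-e[0]));e=rt-rt3; print(np.arctan2(-e[1],-e[0]))
a=W('wr4',183,236,.006); d=c-a; print('rear edge yaw',np.arctan2(-d[0],d[1]),np.linalg.norm(d))
E
```

```text
c 0.0 0.0 [0.4368 0.3213 0.006 ]
c2 0.0154 -0.0 [0.4518 0.3174 0.006 ]
r 0.0008 0.015 [0.4415 0.3356 0.    ]
r2 0.0182 0.0153 [0.4583 0.3315 0.    ]
rt -0.0001 0.0141 [0.4404 0.335  0.012 ]
rt2 0.0001 0.0275 [0.444  0.3479 0.012 ]
rt3 0.0127 0.0145 [0.4528 0.3321 0.012 ]
-0.259091496447035
-0.24318692092928518
-0.23464356782577037
rear edge yaw -0.26024114338285087 0.0982793098320066
```

Request:
arm_command([
  [0,0.4,0.0,0,0],
  [0,0.9,0.0,0,0],
  [0,1.3,0.0,0,0],
  [0,1.5,0.0,0,0],
  [0,1.5,0.0,0,0],
])

```text
time: 4.6
position: [0.4425, 0.2826, 0.0187]
tool_rot: [0.128, 0.992, -0.002, -0.001]
ft_force: [-0.6, -11.0, 6.6]
grip_width: 0.0079
```

```bash
python3 - <<'E'
from h import *
plan(.4405,.272,.018,-.258)
snap('wrist','wr5')
crop('wr5',330,215,120,70,6.6,'wc5')
E
```

```text
t 4.6 pos [0.4425 0.2826 0.0187] yaw -0.2575 F [ -0.61 -10.98   6.59] grip 0.0079
row [-0.08 -1.08  0.08] spin 0.001 tilt [ 0.0019 -0.0041 -1.    ]
```

View pics/wc5.png

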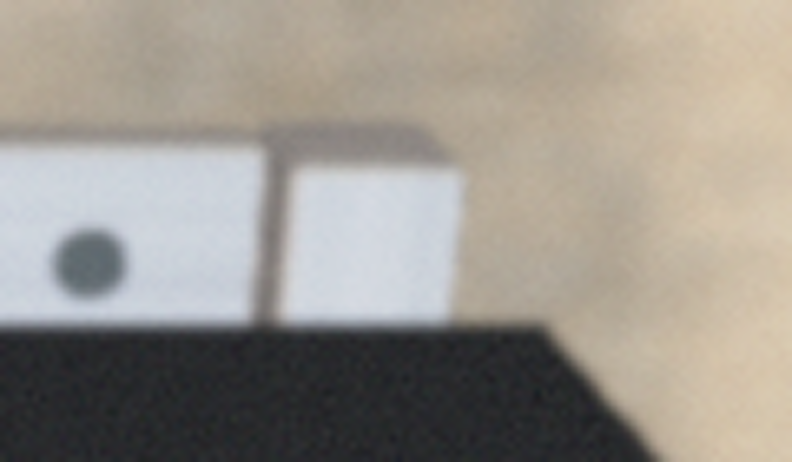

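Request:
arm_command([
  [0,-0.2,-0.03,0,0],
  [0,-0.25,-0.05,0,3],
  [0,-0.25,-0.05,0,3.5],
  [0,-0.25,-0.05,0,3.5],
])

```text
time: 5.15
position: [0.4434, 0.2829, 0.0192]
tool_rot: [0.129, 0.992, 0.0, 0.0]
ft_force: [0.5, -0.7, 0.9]
grip_width: 0.0296
```

```bash
python3 - <<'E'
from h import *
plan(.4405,.272,.018,-.258)
snap('wrist','wr6')
E
```

```text
t 5.15 pos [0.4434 0.2829 0.0192] yaw -0.2584 F [ 0.45 -0.74  0.94] grip 0.0296
row [ 0.   -1.13  0.12] spin -0.0 tilt [-9.e-04  8.e-04 -1.e+00]
```

View pics/wr6.png

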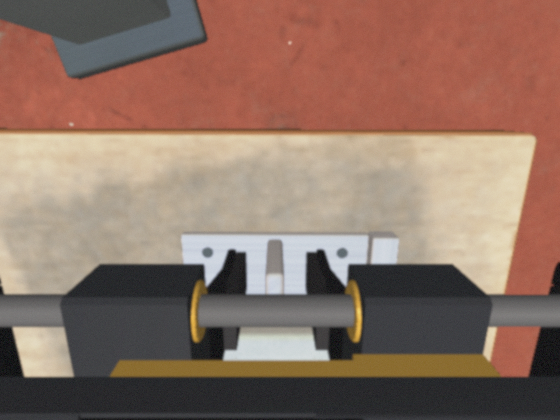

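Request:
arm_command([
  [0,0,-3,0,3.5],
  [0,0,-8,0,3.5],
  [0,0,-14,0,4],
  [0,0,-19,0,5],
  [0,0,-22,0,5],
])

```text
time: 5.82
position: [0.4438, 0.283, 0.2423]
tool_rot: [0.129, 0.992, 0.001, 0.002]
ft_force: [0.6, 0.7, -0.9]
grip_width: 0.048
```

```bash
python3 - <<'E'
from h import *
plan(.4405,.272,.24,-.258); print(robot.get_obs()['q'])
snap('wrist','wr7')
E
```

```text
t 5.825 pos [0.4438 0.283  0.2423] yaw -0.2584 F [ 0.55  0.74 -0.94] grip 0.048
row [ 0.04 -1.15  0.22] spin -0.0 tilt [-0.0038  0.0029 -1.    ]
[ 3.55056344e-01  3.68273604e-01  1.65889633e+00  2.08151585e-04
  1.10968274e+00 -9.57423154e-01]
```

View pics/wr7.png

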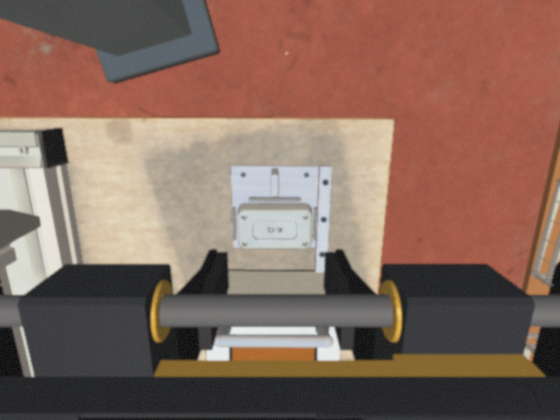

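```bash
python3 - <<'E'
from h import *
crop('wr7',195,150,160,115,4.9,'wc7a')
crop('wr7',195,245,160,115,4.9,'wc7b')
E
```

```text
(no output)
```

View pics/wc7a.png

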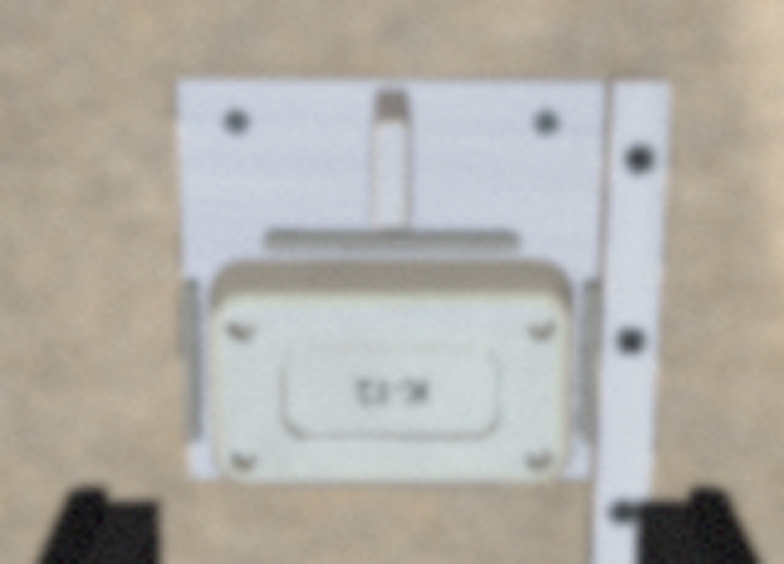

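View pics/wc7b.png

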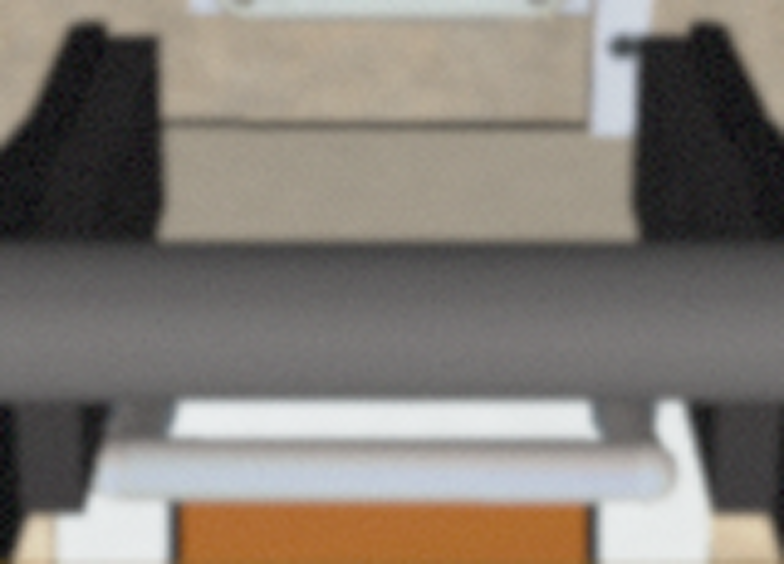

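```bash
python3 - <<'E'
from h import *
P=lambda u,v,z:W('wr7',195+(u+.5)/4.9-.5,245+(v+.5)/4.9-.5,z)
l=P(98,469,.113);r=P(672,471,.113); print(l,r,np.linalg.norm(l-r)); d=r-l; print('yaw',np.arctan2(-d[0],d[1]),'mid',(l+r)/2)
P2=lambda u,v,z:W('wr7',195+(u+.5)/4.9-.5,150+(v+.5)/4.9-.5,z)
a=P2(668,84,.012);b=P2(640,565,.012); e=b-a; print('rail outer yaw',np.arctan2(e[1],e[0]),a)
s=[P2(639,158,.012),P2(630,341,.012)]; e=s[1]-s[0]; print('screws',np.arctan2(e[1],e[0]))
a=P2(605,82,.006);b=P2(178,80,.006);e=a-b; print('plate rear',np.arctan2(-e[0],e[1]),a,b)
# bar from top-camera/scene point clouds
yaw=-.258; X=np.array([np.cos(yaw),np.sin(yaw)])
for f in ('top1','scene1'):
    w=np.load('pics/%s_w.npy'%f); m=(w[...,2]>.108)&(w[...,2]<.135)&(abs(w[...,0]-.577)<.03)&(abs(w[...,1]-.237)<.06)
    q=w[m]; 
    A=np.polyfit(q[:,1],q[:,0],1); print(f,m.sum(),q.mean(0),q.max(0),q.min(0),'yaw',-np.arctan(A[0]))
E
```

```text
[0.55990055 0.19205209 0.113     ] [0.58958648 0.30103055 0.113     ] 0.11294937237536723
yaw -0.2659491150313466 mid [0.57474351 0.24654132 0.113     ]
rail outer yaw -0.27218066413583925 [0.44454232 0.34762152 0.012     ]
screws -0.2673923809147503
plate rear -0.2643406570530155 [0.44155311 0.3343249  0.006     ] [0.41579778 0.2391726  0.006     ]
top1 492 [0.57476911 0.24293529 0.11861976] [0.59417186 0.29661864 0.12344771] [0.55633084 0.18931908 0.10868943] yaw -0.2607456787463244
scene1 478 [0.57459586 0.24707588 0.11602668] [0.59349296 0.29696475 0.12051077] [0.55727713 0.1930935  0.10826509] yaw -0.2625268905473685
```

```bash
python3 - <<'E'
from h import *
plan(.5745,.246,.2,-.262-np.pi/2)
for f in ('top1','scene1'):
    w=np.load('pics/%s_w.npy'%f)
    for y in np.arange(.05,.4,.05):
        m=(abs(w[...,1]-y)<.01)&(w[...,2]>.15)&(w[...,0]>.5)&(w[...,0]<1.2); print(f,round(y,2),m.sum(),np.sort(w[...,0][m])[:2].round(3), w[...,2][m].max().round(3) if m.any() else '')
E
```

```text
t 5.875 pos [0.4456 0.2837 0.2454] yaw -0.2582 F [0.55 0.27 2.66] grip 0.0488
row [-13.39  -0.39   4.65] spin 1.575 tilt [-0.0086  0.0063 -0.9999]
top1 0.05 1389 [0.741 0.741] 0.399
top1 0.1 1148 [0.752 0.754] 0.376
top1 0.15 858 [0.75 0.75] 0.373
top1 0.2 747 [0.79 0.79] 0.199
top1 0.25 0 [] 
top1 0.3 0 [] 
top1 0.35 0 [] 
scene1 0.05 1531 [0.735 0.736] 0.354
scene1 0.1 4282 [0.757 0.758] 0.372
scene1 0.15 2240 [0.751 0.751] 0.385
scene1 0.2 1085 [0.789 0.79 ] 0.197
scene1 0.25 0 [] 
scene1 0.3 0 [] 
scene1 0.35 0 []
```

Request:
arm_command([
  [-2.6,0,1,0.18,4.2],
  [-5.4,-0.1,2,0.36,4.2],
  [-8,-0.2,3,0.54,4.2],
  [-10.7,-0.3,4,0.72,4.2],
  [-13.4,-0.4,4.6,0.9,4.2],
])

```text
time: 6.5
position: [0.5716, 0.244, 0.1919]
tool_rot: [0.55, 0.835, -0.001, -0.001]
ft_force: [-0.2, -0.0, -0.1]
grip_width: 0.0422
```

Request:
arm_command([
  [0,0,0,0.18,4.2],
  [0,0,0,0.36,4.2],
  [0,0,0,0.54,4.2],
  [0,0,0,0.675,4.2],
  [0,0,0,0.675,4.2],
])

```text
time: 7.12
position: [0.5711, 0.2443, 0.1926]
tool_rot: [0.793, 0.609, -0.0, -0.0]
ft_force: [0.7, -0.1, 0.7]
grip_width: 0.0422
```

```bash
python3 - <<'E'
from h import *
plan(.5745,.246,.16,-.262-np.pi/2)
snap('wrist','wr8');snap('top','top3');snap('scene','sc3')
plan(.5745,.246,.16,-.262-np.pi/2)
E
```

```text
t 7.125 pos [0.5711 0.2443 0.1926] yaw -1.832 F [ 0.74 -0.14  0.72] grip 0.0422
row [0.25 0.28 3.26] spin 0.001 tilt [-3.e-04 -8.e-04 -1.e+00]
t 7.275 pos [0.5713 0.2443 0.1929] yaw -1.832 F [-0.19 -0.51 -0.44] grip 0.0418
row [0.25 0.27 3.29] spin 0.001 tilt [-2.e-04 -4.e-04 -1.e+00]
```

View pics/wr8.png

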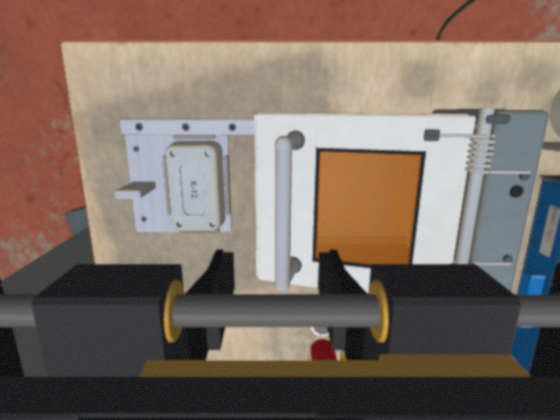

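View pics/sc3.png

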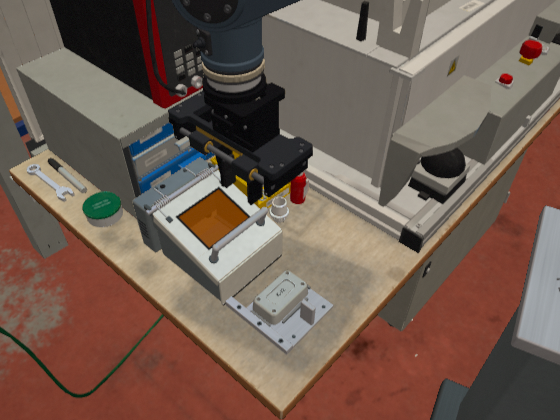

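```bash
python3 - <<'E'
from h import *
a=np.load('pics/wr8.npz'); K,E=a['K'],a['E']
def pr(p):
    c=E@np.r_[p,1]; return (K@(np.array([c[0],-c[1],-c[2]])/-c[2]))[:2].round(1)
print(pr([.5745,.246,.113]),pr([.5599,.192,.113]),pr([.5896,.301,.113]), 'tcp',pr([.5711,.2443,.1926]),pr([.5711,.2443,.113]))
l=W('wr8',283,143,.113);r=W('wr8',283,287,.113);print(l,r,np.linalg.norm(l-r))
crop('wr8',240,100,100,200,3,'wc8')
E
```

```text
[282.8 217.9] [282.2 288. ] [283.7 136.7] tcp [279.9 270. ] [278.8 221.2]
[0.58805944 0.29709709 0.113     ] [0.56073177 0.19269636 0.113     ] 0.10791808675635849
```

View pics/wc8.png

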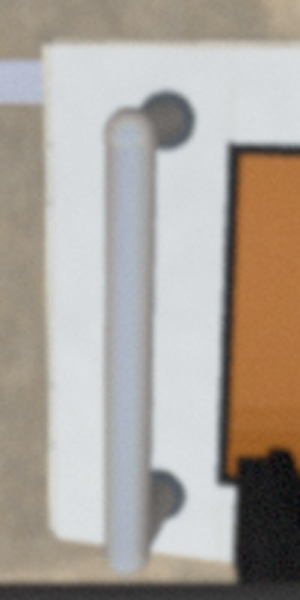

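Request:
arm_command([
  [0.2,0.27,4,0,4.2],
  [0.2,0.27,7.5,0,4.2],
  [0.2,0.27,9.4,0,4.2],
  [0.2,0.27,9.4,0,4.2],
])

```text
time: 7.78
position: [0.5732, 0.2451, 0.0974]
tool_rot: [0.793, 0.609, -0.002, -0.001]
ft_force: [-0.2, -0.3, 0.4]
grip_width: 0.0422
```

```bash
python3 - <<'E'
from h import *
plan(.5745,.246,.097,-.262-np.pi/2)
snap('wrist','wr9')
E
```

```text
t 7.775 pos [0.5732 0.2451 0.0974] yaw -1.8328 F [-0.21 -0.28  0.44] grip 0.0422
row [0.12 0.1  0.04] spin -0.0 tilt [-0.002  -0.0037 -1.    ]
```

View pics/wr9.png

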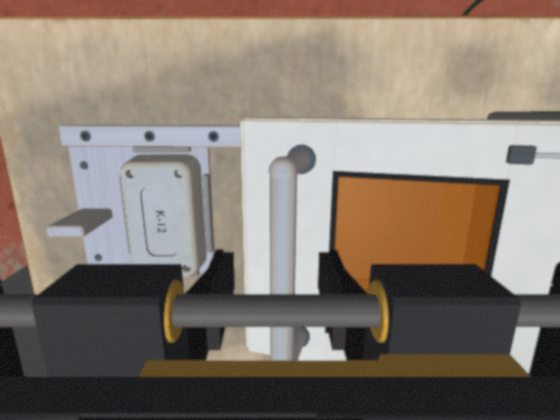

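Request:
arm_command([
  [0,0.1,0,0,0],
  [0,0.1,0,0,0],
  [0,0.1,0,0,0],
  [0,0.1,0,0,0],
  [0,0.1,0,0,0],
], newtons=15)

```text
time: 8.45
position: [0.5763, 0.2451, 0.0997]
tool_rot: [0.794, 0.608, 0.001, 0.001]
ft_force: [0.5, -0.9, 1.3]
grip_width: 0.0113
```

```bash
python3 - <<'E'
from h import *
plan(.5745,.246,.097,-.262-np.pi/2)
E
```

```text
t 8.45 pos [0.5763 0.2451 0.0997] yaw -1.8338 F [ 0.49 -0.93  1.25] grip 0.0113
row [ 0.04 -0.2   0.27] spin -0.001 tilt [ 5.0e-04  1.7e-03 -1.0e+00]
```

Request:
arm_command([
  [0,0.1,-1.6,0,0],
  [0,0.38,-3.17,0,0],
  [0,0.86,-4.7,0,0],
  [0,1.51,-6.17,0,0],
  [0,2.33,-7.54,0,0],
])

```text
time: 9.07
position: [0.5975, 0.2393, 0.1754]
tool_rot: [0.794, 0.608, -0.001, -0.001]
ft_force: [2.7, 0.8, -6.5]
grip_width: 0.0113
```

```bash
cat >> h.py <<'E'
def st():
    o=robot.get_obs(); p=o['position']-np.array([.5763,.2451,.0997]); X=np.array([.966,-.259,0]); Y=np.array([.259,.966,0])
    print('t',o['time'],'dx',p@X*100,'dy',p@Y*100,'dz',p[2]*100,'th(z)',np.arcsin(p[2]/.1335),'th(x)',np.arccos(np.clip(1-p@X/.1335,-1,1)),'F',(o['ft_force']@X).round(2),o['ft_force'].round(2),'grip',o['grip_width'].__round__(4),'v',abs(o['joint_velocities']).max().round(3))
E
python3 - <<'E'
from h import *
st(); snap('scene','sc4'); st()
E
```

```text
t 9.075 dx 2.1994925990782255 dy -0.008172559903299719 dz 7.5669293704825575 th(z) 0.602630046157705 th(x) 0.5822199572549497 F 2.42 [ 2.71  0.75 -6.47] grip 0.0113 v 0.289
t 9.125 dx 2.3579055590671048 dy -0.007573453957524304 dz 7.788358976068806 th(z) 0.6229058048208432 th(x) 0.6034585106749639 F -0.67 [-0.62  0.29  0.44] grip 0.0111 v 0.032
```

View pics/sc4.png

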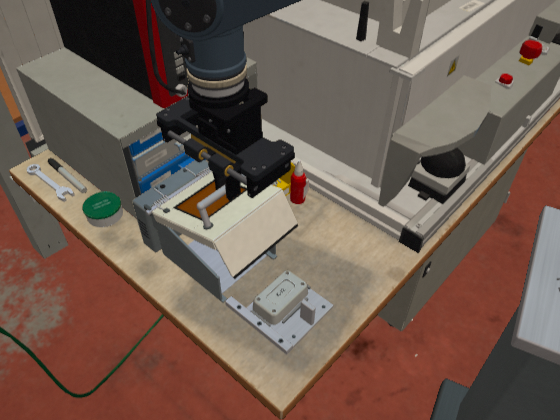

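Request:
arm_command([
  [0,1.05,-1.34,0,0],
  [0,1.96,-2.27,0,0],
  [0,2.95,-3.09,0,0],
  [0,3.7,-3.63,0,0],
  [0,4.38,-4.04,0,0],
])

```text
time: 9.75
position: [0.6378, 0.2283, 0.2172]
tool_rot: [0.794, 0.609, -0.002, -0.002]
ft_force: [-6.4, 1.7, 6.9]
grip_width: 0.011
```

```bash
python3 - <<'E'
from h import *
st(); snap('scene','sc5'); st()
E
```

```text
t 9.75 dx 6.379171697551065 dy -0.024725191159184062 dz 11.749375903424793 th(z) 1.0760792328005968 th(x) 1.0214153182870631 F -6.59 [-6.38  1.66  6.87] grip 0.011 v 0.159
t 9.8 dx 6.569453692852338 dy -0.02328858596875004 dz 11.840831518336676 th(z) 1.0907070038944178 th(x) 1.0380440696759603 F -5.4 [-5.57  0.06 11.15] grip 0.0116 v 0.028
```

View pics/sc5.png

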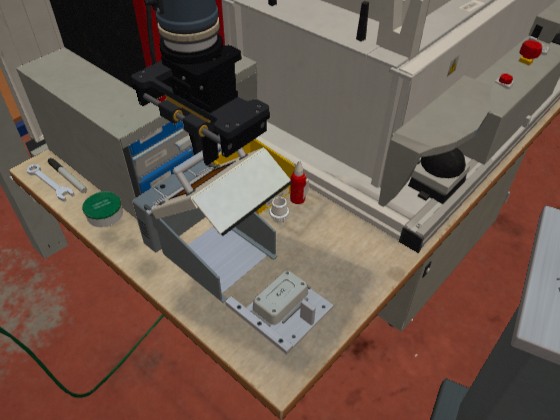

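Request:
arm_command([
  [0,0.1,-0.3,0,0],
  [0,0.5,-0.6,0,0],
  [0,0.9,-0.8,0,0],
  [0,1.25,-0.97,0,0],
  [0,1.25,-0.97,0,0],
])

```text
time: 10.42
position: [0.6535, 0.2241, 0.2253]
tool_rot: [0.794, 0.608, 0.001, 0.001]
ft_force: [-1.4, -0.5, 2.6]
grip_width: 0.0112
```

```bash
python3 - <<'E'
from h import *
st(); snap('scene','sc6'); snap('wrist','wr10'); st()
E
```

```text
t 10.425 dx 7.999102391954964 dy -0.032276889897704664 dz 12.559178725691227 th(z) 1.2248720146883985 th(x) 1.1583886508688472 F -1.18 [-1.36 -0.53  2.59] grip 0.0112 v 0.012
t 10.525 dx 7.938573320517952 dy -0.03391114559638808 dz 12.534343930638386 th(z) 1.2194266337382722 th(x) 1.1534343217064147 F -1.74 [-1.59  0.82  3.43] grip 0.0111 v 0.007
```

View pics/sc6.png

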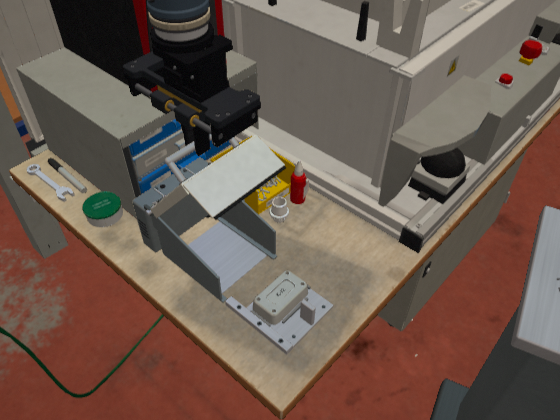

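View pics/wr10.png

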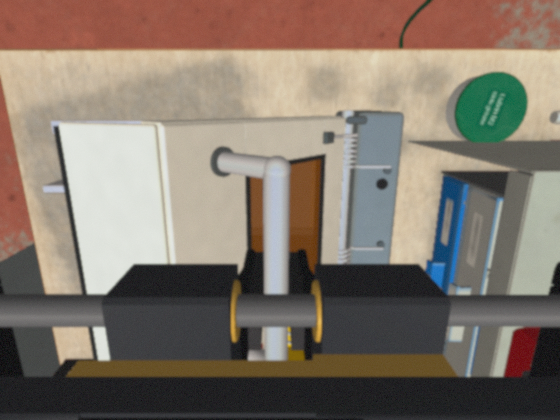

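```bash
cat >> h.py <<'E'
def ang(f,u0,u1,v0,v1):
    a=np.load('pics/%s.npz'%f); K,E=a['K'],a['E'];d=a['d']
    v,u=np.mgrid[v0:v1,u0:u1]; dd=d[v0:v1,u0:u1]
    r=np.stack([(u-K[0,2])/K[0,0],-(v-K[1,2])/K[1,1],-np.ones_like(u,float)],-1)*dd[...,None]
    C=np.linalg.inv(E); w=(r@C[:3,:3].T+C[:3,3]).reshape(-1,3); w=w[dd.ravel()>0]
    for _ in range(3):
        c=w.mean(0); n=np.linalg.svd(w-c,full_matrices=False)[2][2]; e=abs((w-c)@n); w=w[e<max(.003,2*e.std())]
    X=np.array([.9655,-.2605,0]); Y=np.array([.2605,.9655,0])
    if n@X>0: n=-n
    print(f,'n',(n@X).round(3),(n@Y).round(3),n[2].round(3),'angle',np.arctan2(n[2],-n@X).round(4),'rms',e.std().round(4),len(w))
E
python3 - <<'E'
from h import *
ang('sc3',225,260,255,280)
ang('sc4',235,275,230,255)
ang('sc5',220,265,175,210)
ang('sc6',210,255,165,195)
E
```

```text
sc3 n -0.999 -0.005 0.052 angle 0.052 rms 0.0009 625
sc4 n -0.894 0.218 -0.391 angle -0.4124 rms 0.0016 244
sc5 n -0.517 -0.012 0.856 angle 1.0273 rms 0.0007 580
sc6 n -0.402 -0.009 0.916 angle 1.1574 rms 0.0006 948
```

```bash
python3 - <<'E'
from h import *
for r in ((215,240,260,285),(245,270,250,268),(225,260,260,278),(230,250,262,280)): ang('sc3',*r)
for r in ((225,265,235,260),(240,285,225,245),(230,260,245,265)): ang('sc4',*r)
for r in ((225,250,180,205),(235,270,170,195)): ang('sc5',*r)
for r in ((215,240,175,195),(230,260,160,180)): ang('sc6',*r)
crop('sc4',170,170,160,130,4.5,'c4')
E
```

```text
sc3 n -0.915 -0.043 0.401 angle 0.4128 rms 0.0009 249
sc3 n -1.0 0.003 0.013 angle 0.0131 rms 0.0005 408
sc3 n -1.0 -0.003 0.032 angle 0.0316 rms 0.0008 506
sc3 n -0.999 -0.016 0.039 angle 0.0391 rms 0.0006 317
sc4 n -0.845 0.001 0.535 angle 0.5647 rms 0.0006 678
sc4 n -0.727 0.432 -0.534 angle -0.6332 rms 0.0014 217
sc4 n -0.84 0.276 -0.468 angle -0.5079 rms 0.0013 167
sc5 n -0.531 -0.005 0.847 angle 1.0111 rms 0.0006 621
sc5 n -0.529 -0.005 0.848 angle 1.013 rms 0.0006 869
sc6 n -0.405 -0.005 0.914 angle 1.1541 rms 0.0006 499
sc6 n -0.405 -0.007 0.914 angle 1.1538 rms 0.0006 598
```

View pics/c4.png

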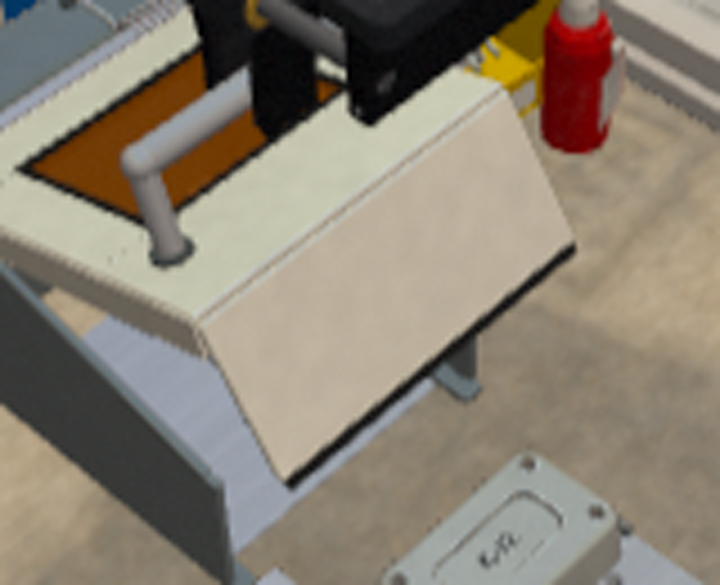

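Request:
arm_command([
  [0,-0.35,0.16,0,0],
  [0,-0.9,0.46,0,0],
  [0,-1.5,0.82,0,0],
  [0,-2.0,1.13,0,0],
  [0,-2.31,1.33,0,0],
])

```text
time: 11.15
position: [0.6295, 0.2306, 0.2105]
tool_rot: [0.794, 0.608, -0.0, -0.0]
ft_force: [1.3, -0.7, 0.6]
grip_width: 0.0112
```

Request:
arm_command([
  [0,0,0,0,0],
  [0,0,0,0,0],
  [0,0,0,0,0],
  [0,0,0,0,0],
])

```text
time: 11.65
position: [0.6303, 0.2304, 0.2112]
tool_rot: [0.794, 0.608, 0.0, 0.0]
ft_force: [1.6, 0.1, -2.2]
grip_width: 0.011
```

```bash
python3 - <<'E'
from h import *
st(); snap('scene','sc7'); snap('wrist','wr11');st()
ang('sc7',225,255,190,215)
crop('sc7',130,120,220,230,3,'c7')
E
```

```text
t 11.65 dx 5.597730256481308 dy -0.020113226427992924 dz 11.147042043299662 th(z) 0.988104476399692 th(x) 0.9512149971881693 F 1.55 [ 1.63  0.09 -2.23] grip 0.011 v 0.002
t 11.75 dx 5.5985575668546765 dy -0.01941967283718652 dz 11.15101597764552 th(z) 0.9886456531551894 th(x) 0.9512911149679678 F 2.25 [ 2.15 -0.7  -2.52] grip 0.011 v 0.002
sc7 n -0.586 -0.008 0.81 angle 0.9446 rms 0.0006 741
```

View pics/c7.png

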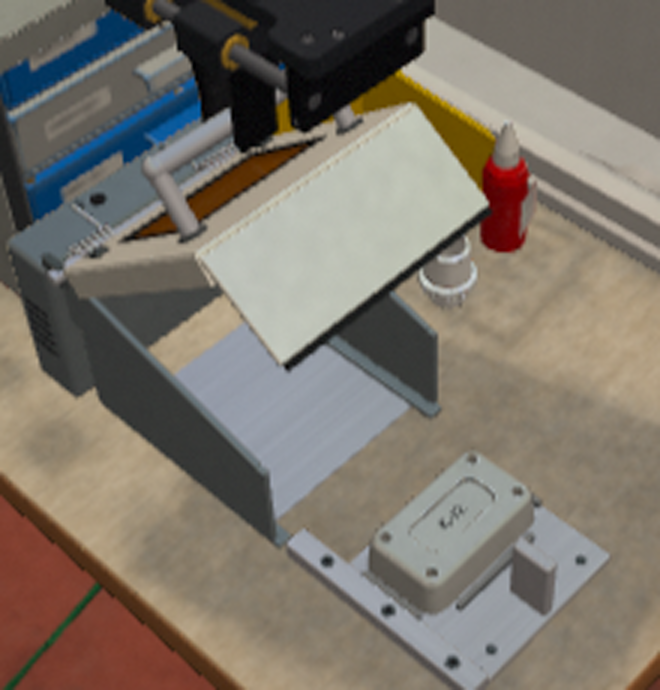

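View pics/wr11.png

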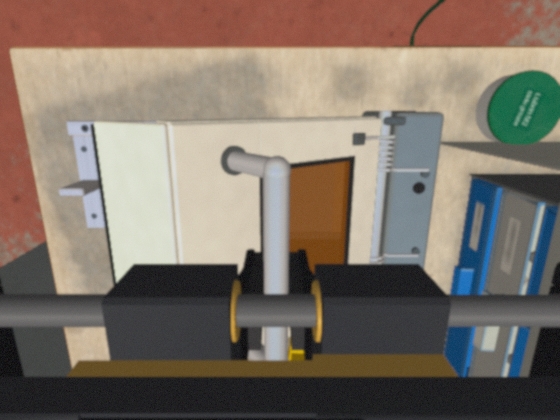

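```bash
python3 - <<'E'
from h import *
st(); print(robot.hand_in())
E
```

```text
t 11.75 dx 5.5985575668546765 dy -0.01941967283718652 dz 11.15101597764552 th(z) 0.9886456531551894 th(x) 0.9512911149679678 F 2.25 [ 2.15 -0.7  -2.52] grip 0.011 v 0.002
the job is handed in; nothing more can be done
None
```

The job is handed in at 11.75 s, with the arm still gripping the hatch bar just below balance; hand-in reported no verdict.

- **Carrier:** I slid it by its tab until it pressed on the guide rail, then let go. The pictures show it flat against the rail, with its tab end level with the rail's front end and the cover still in its nest. I measured no millimetre offsets after letting go.
- **Hatch:** I gripped the bar with 15 N and raised the hatch past balance, then eased it back. It reached about 1.15 rad by a plane fit to the front skirt. At the end the skirt reads 0.945 rad.
- **Last checks:** The arm was still and the bar was in the fingers, 11 mm apart. In the last scene picture the cup and bottle look where they were; I did not measure them or the bin.
- **Disagreements:**
  - The final hatch angle worked out from the hand's height came to 0.99 rad, and from its forward travel 0.95 rad. Both are inside 0.82–1.03.
  - The top camera read about 3 mm off the wrist and scene cameras across the bench, so I used the wrist view for the grasps and for the last approach to the rail.
- **Forces worth noting:** The hand pulled up with about 3.4 N partway through the slide, close to the carrier's weight, so I lowered it slightly. Its height stayed constant to within half a millimetre during the slide. During the hatch lift, about 12 N built up along the bar's radius, and I corrected it.

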